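# Hang the copper test panel from its case on the inspection stand

### The arm

A 6-joint arm with a two-finger parallel gripper is mounted at the origin on the work surface. World frame = base frame: x ahead of the robot, y to its left, z up, the work surface at z = 0. Lengths are in m, angles in degrees, forces in N, time in s.
With the tool pointing down it reaches from about 0.35 to 0.875 m from the base axis. Payload 4.2 kg.
Tool frame: the origin (TCP) lies where the fingers leave the gripper's body, on its centre line; the fingertips stand 70 mm ahead of it and the grasp point (between the pads) lies 51 mm ahead of it; z points along the fingers, y is the direction in which the jaws open and shut (so a half turn about z gives the same grasp; the last joint's range is limited). The gripper opens to 87 mm and grips with 3 to 60 N. Pads are 19 mm wide; open, the fingers measure 117 mm over their backs; the gripper's body (75 mm by 190 mm) begins 51 mm behind the grasp point.
Start: joints at [-52.735, 22.042, 0.453, 0, -68.411, -14.817], TCP at [0.239, -0.578, 0.292] pointing down, gripper open.
Joint ranges: [-179.83, 179.83], [-69.29, 118.12], [-61.27, 80.66], [-181.25, 117.63], [-171.15, -9.14], [-177.46, 177.46]. Speed limits (degrees/s): [159.86, 159.86, 180, 180, 180, 180].

### API

Orientations are given as a 3x3 rotation matrix whose columns are the frame's x, y, z axes.
In Python, from station import sense, capture, camera_model, finish_job gives the robot as it stands.
- The arm moves only by the shell command python3 -m inch 'ROWS'. ROWS is JSON, a list of rows, each an object with "hand": the closure, from 0 (fully open) to 1 (shut); "slide": the shift along the world's x, y, z in cm, a list of three; "yaw": the turn about the world's z in rad. A call has 1 to 10 rows; each row is the pose to reach, as a shift and turn from the pose commanded when the call began; what a row does not reach only later rows make up. A row lasts 1/8 s, in which the tool goes at most 62.5 mm and 10.7 degrees, less where a joint would pass 70% of its speed; a pose out of reach is approached as far as the arm can. A call with a gripper value outside its range is refused whole. The fingers move at their own pace and stop on an object; the grip force is fixed at half the most. Time passes only in rows, so rows that repeat a pose let the fingers close. It gives the time, the measured TCP pose, the force and the opening at its end, in the units of the state.
- sense(): the state, without advancing time (a new reading comes with each control period).
- capture(name): name is "scene" or "top" or "wrist"; returns the picture (480x640x3 uint8, blue, green, red); there is no depth.
- camera_model(name): a dict with "mtx" (3x3 intrinsics, pixels), "xyz" and "orientation" of the camera in the world; the wrist camera has in their place "tool_from_camera" (4x4, takes a point from camera to tool coordinates, whose origin is the TCP and whose axes are the flange's). Camera axes: x right, y up, looking along -z (the intrinsics and any distortion apply to the point x, -y, -z); pixel columns grow to the right and rows downward; lengths in m; the calibration is good to about 2 mm. A picture is of the moment at which its call begins: read the wrist's pose just before it. camera_model takes no time and is no camera call.
- finish_job(): hands the job in, once; it reports no verdict.
The state is a dict: "time_s": time; "joints": joint angles; "joint_velocities": joint speeds; "effort": joint torques, N m; "tcp_pos": TCP position; "ee_rot": TCP orientation; "wrist_force": force on the tool from outside, world axes, zero at the start; "moment": the same for the moment, N m; "gripper_width": opening from 0.0 (shut) to 1.0 (fully open).
Only numpy, scipy, OpenCV 4.12 (cv2) and the standard library are available. Lean on these libraries where they do the work, as an engineer would, in place of code of your own. Each camera call takes 0.05 s, during which the arm holds its last target. There are 200 camera calls.

### The job

Open the grey case by lifting its lid over until it rests back on its stop. Then take the copper panel out and hang it on the screw of the sloping stand: pass its large hole over the screw head, lay it flat on the board and slide it straight down the slope until the screw is fully home at the end of the narrow slot. Leave the lid open and the panel hanging straight, let go, and do not disturb the tape, the clamp or the bottle.

Things in the scene. Friction and masses are not known exactly. Their poses are not given: they have to be found in the camera images.
- case_lid (a joint): Opening angle of the grey case's lid, rad: 0 shut, 1.80 (103 degrees) resting on its stop. Hinged along the case's far rim, it swings up and away from the robot. No latch, free hinge: it weighs 0.2 to 0.4 kg and falls shut below about 1.57 rad, onto the stop beyond.
- lid_tab (a point): Point to pinch on the lid's orange pull tab, mid-width, mid-thickness, 27 mm before the lid's front edge. The tab sticks out 44 mm from the middle of that edge, 20 mm wide (own y, parallel to the hinge), 12 mm thick (own z, up when shut), free below. Own x points to the hinge, 217 mm away. Pinched across its width it can pivot between the fingers as the lid swings, so the tool may stay vertical.
- lid_hinge (a point): Middle of the lid's hinge line: 75.5 mm above the table, 95 mm behind the case's centre; own y along the hinge (own x and z turn with the lid). At lid angle q the tab's pinch point lies, from here, 217*cos(q) - 6*sin(q) mm towards the case's front and 217*sin(q) + 6*cos(q) mm up.
- case: Grey hard case fixed to the table; 190 mm long (own x, pointing from the front with the tab to the hinge at the far side), 190 mm wide (own y), 75 mm high without the lid, walls 6 mm, foam floor with its top 20 mm above the table. The lid, 12 mm thick, lies on top. Origin: centre of the underside, on the table; own z up.
- panel: Copper-clad panel with a pink lower face, 120 mm (own x) by 84 mm (own y) by 5 mm, 0.14 to 0.28 kg, loose on the foam floor in the case, black grip block up. Origin: centre of the underside; own z: the normal on the block's side; own x points from the block to the keyhole and must point up the slope when hung.
- panel_grip (a point): Grasp point of the panel: in its black grip block, 30 mm above the underside. The block stands on the panel, 26 mm (panel x) by 20 mm (panel y, the width to grip) and reaches from 5 to 45 mm above the underside; its centre is 25 mm from the panel's centre towards panel -x.
- panel_hole (a point): Centre of the large hole (23 mm) of the panel's keyhole, at the underside: 18 mm from the panel's centre towards panel +x. Axes as the panel's.
- panel_slot (a point): Where the screw's shank sits when the panel is fully home, at the underside: 24 mm from the large hole's centre towards panel +x. The narrow slot, 11 mm wide, runs there from the large hole and ends 3.5 mm beyond this point. Axes as the panel's.
- screw (a point): Foot of the steel screw on the stand's white board. Shank 7 mm thick; round head 17 mm across, its underside 9 mm and top 14 mm off the board. Own z: the board's outward normal, 30 degrees from vertical towards the stand's front; own x: straight up the slope; own y: level. The board, fixed, is 200 mm wide and reaches 90 mm up and 150 mm down the slope from the screw, which is 105 mm above the table.
- stand: Sloping inspection stand, fixed to the table; base 240 by 190 mm, about 150 mm high at its back edge. Origin: on the table, 100 mm in front of the centre of its base; own x points from its low front to its high back, own z up.
- tape: Bystander: roll of yellow tape lying flat, 64 mm across, 19 mm high; origin at the centre of its underside.
- clamp: Bystander: small steel screw clamp with a red handle lying flat, about 80 by 35 mm, 13 mm high; origin under the middle of its bar.
- bottle: Bystander: white bottle with a red cap, 52 mm across, 130 mm high; origin at the centre of its underside.

How it is judged (in metres and radians):
On the way, in this order (a step that is already met when the one before it is completed fails the run):
1. the lid rests open on its stop (above 1.72 rad, still) while the panel still lies in the case (value of joint case_lid above 1.72 rad and velocity of joint case_lid below 0.1 rad/s and distance of panel_grip from where it was at the start of the episode below 0.04 m), for 0.2 s.
2. the panel is lifted out of the case (its grip point more than 120 mm above the table) with the lid still open (height (world z) of panel_grip above 0.12 m and value of joint case_lid above 1.72 rad), for 0.1 s.
At the end, for the whole second after the job is handed in: Lid on its stop (above 1.72 rad). Panel still, hanging on the screw: slot seat within 6 mm along and 5 mm across the slope of the screw, underside within 4 mm of the board and parallel within 0.12 rad, large hole below the screw, straight within 0.22 rad (value of joint case_lid above 1.72 rad and x of panel_slot in the frame of screw between -0.006 and 0.006 m and y of panel_slot in the frame of screw between -0.005 and 0.005 m and z of panel_slot in the frame of screw between -0.004 and 0.004 m and x of panel_hole in the frame of screw below -0.012 m and angle between the x axis of panel_hole and the x axis of screw, either way round below 0.22 rad and angle between the z axis of panel_hole and the z axis of screw, either way round below 0.12 rad and linear speed of panel below 0.02 m/s); the robot touches nothing.
It fails at once if the roll of yellow tape is pushed more than 30 mm or knocked over (distance of tape from where it was at the start of the episode above 0.03 m or angle between tape's own z axis and vertical above 0.5 rad).
It fails at once if the steel clamp is pushed more than 30 mm or knocked over (distance of clamp from where it was at the start of the episode above 0.03 m or angle between clamp's own z axis and vertical above 0.5 rad).
It fails at once if the white bottle is pushed more than 30 mm or knocked over (distance of bottle from where it was at the start of the episode above 0.03 m or angle between bottle's own z axis and vertical above 0.5 rad).
It also fails if it takes over 62 s, if anything falls off the work surface, if the arm or the gripper's body presses on something with over 40 N, if the wrist force passes 120 N, or if a joint passes its speed limit or range.

## Working session

There is one attempt and no reset: what is moved stays moved. The work goes in short steps, Python scripts to look and compute and a shell command to move; the robot and the scene stay as the last step left them, time stands still between calls to the robot, and variables do not carry over. Pictures are saved under pics/ and viewed, about 8 in all and at most 12, crops included, and the job is handed in when it is done.

```bash
ls; mkdir -p pics; python3 - <<'E'
from station import *
import cv2,numpy as np
np.set_printoptions(precision=4,suppress=True)
for n in("scene","top"):
    cv2.imwrite(f"pics/{n}0.png",capture(n)); print(n,camera_model(n))
print(camera_model("wrist")); s=sense(); print(s)
E
```

```text
pics
scene {'mtx': array([[526.5085,   0.    , 321.6391],
       [  0.    , 526.5085, 239.2812],
       [  0.    ,   0.    ,   1.    ]]), 'xyz': array([ 1.3186, -0.2122,  0.7035]), 'orientation': array([[ 0.2723, -0.6108,  0.7435],
       [ 0.9622,  0.167 , -0.2152],
       [ 0.0073,  0.774 ,  0.6332]])}
top {'mtx': array([[460.1147,   0.    , 311.1148],
       [  0.    , 460.1147, 236.966 ],
       [  0.    ,   0.    ,   1.    ]]), 'xyz': array([ 0.4357, -0.0328,  0.9116]), 'orientation': array([[ 0.0332,  0.9788, -0.2019],
       [-0.9994,  0.0333, -0.0032],
       [ 0.0036,  0.2019,  0.9794]])}
{'mtx': array([[400.7693,   0.    , 316.4341],
       [  0.    , 400.7693, 237.357 ],
       [  0.    ,   0.    ,   1.    ]]), 'tool_from_camera': array([[ 0.0009,  0.9542,  0.2992,  0.0822],
       [ 1.    , -0.001 ,  0.0001,  0.001 ],
       [ 0.0004,  0.2992, -0.9542, -0.0914],
       [ 0.    ,  0.    ,  0.    ,  1.    ]])}
{'time_s': 0.1, 'joints': array([-52.7361,  22.086 ,   0.3869,  -0.0247, -68.4133, -14.8179]), 'joint_velocities': array([ 0.0589, -0.13  ,  0.1142,  0.0696,  0.0354,  0.0329]), 'effort': array([ -0.0004, -39.169 ,  18.7933,   4.2319,   0.0134,  -0.0001]), 'tcp_pos': array([ 0.2385, -0.5773,  0.2913]), 'ee_rot': array([[-0.9243, -0.3817, -0.0009],
       [-0.3817,  0.9243,  0.0018],
       [ 0.0001,  0.002 , -1.    ]]), 'wrist_force': array([-0.6502, -0.0553, -0.461 ]), 'moment': array([ 0.0374, -0.0433,  0.0122]), 'gripper_width': 1.0037026544948333}
```

View pics/top0.png

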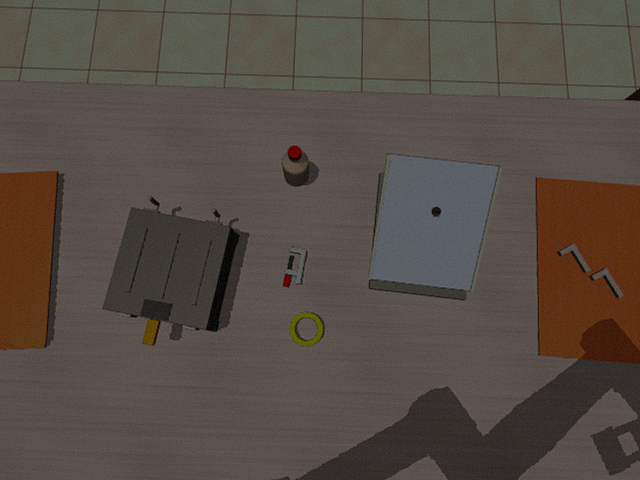

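View pics/scene0.png

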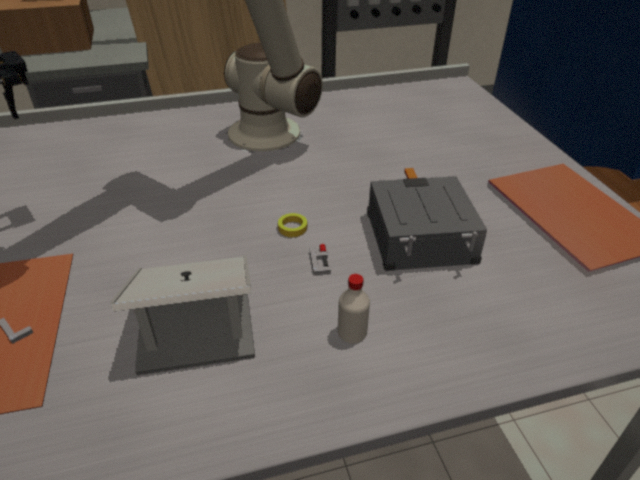

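The top view shows the case with its lid corners near (131,209) and (104,309), the orange tab at (151,332) and the hinge on the far side. The screw head is near (436,212), the bottle (295,165), the clamp (294,268) and the tape (306,329). I'll enlarge the case and the stand.

```bash
cat > h.py <<'E'
import numpy as np,cv2
from station import *
np.set_printoptions(precision=4,suppress=True)
def ray(n,u,v,s=None):
    m=camera_model(n);K=m["mtx"]
    d=np.array([(u-K[0,2])/K[0,0],-(v-K[1,2])/K[1,1],-1])
    if n=="wrist":
        T=np.asarray(m["tool_from_camera"]);R=s["ee_rot"]
        return s["tcp_pos"]+R@T[:3,3],R@T[:3,:3]@d
    return np.asarray(m["xyz"]),np.asarray(m["orientation"])@d
def at(n,u,v,z,s=None):
    o,d=ray(n,u,v,s);return o+d*(z-o[2])/d[2]
def tri(*rs):
    A=0;b=0
    for o,d in rs:
        d=d/np.linalg.norm(d);P=np.eye(3)-np.outer(d,d);A=A+P;b=b+P@o
    return np.linalg.solve(A,b)
E
python3 - <<'E'
import cv2,numpy as np
t=cv2.imread("pics/top0.png")
f=lambda x,y,w,h:cv2.convertScaleAbs(cv2.resize(t[y:y+h,x:x+w],None,fx=2.5,fy=2.5,interpolation=cv2.INTER_CUBIC),alpha=1.8)
cv2.imwrite("pics/crop1.png",np.hstack([f(95,145,160,210),f(360,145,150,210)]))
E
```

```text
(no output)
```

View pics/crop1.png

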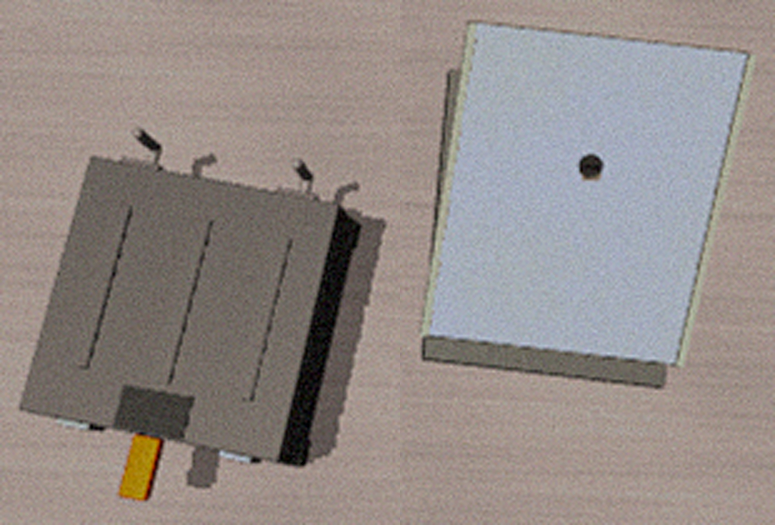

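```bash
cat > m.py <<'E'
from h import *
L=lambda x,y,z:at("top",95+x/2.5,145+y/2.5,z)
S=lambda x,y,z:at("top",360+(x-400)/2.5,145+y/2.5,z)
FL,FR,NL,NR=[L(*p,.0875) for p in((92,157),(338,205),(22,408),(282,461))]
print("lid",FL,FR,NL,NR); n=np.linalg.norm
print("sizes",n(FL-FR),n(NL-NR),n(FL-NL),n(FR-NR))
ya=lambda a,b:np.degrees(np.arctan2(*(a-b)[1::-1]))
print("yaws of own x:",ya(FL,NL),ya(FR,NR),ya(FL,FR)-90,ya(NL,NR)-90)
print("center",(FL+FR+NL+NR)/4)
t=[L(*p,.0875) for p in((135,433),(159,437),(119,496),(145,499))];print("tab base/end",(t[0]+t[1])/2,(t[2]+t[3])/2)
TL,TR,BR,BL=S(473,24,.15),S(749,53,.15),S(680,364,.03),S(428,335,.03)
print("board",TL,TR,BR,BL,n(TL-TR),n(BL-BR),n(TL-BL),n(TR-BR))
print("yaw",ya(TL,TR)-90,ya(BL,BR)-90,ya(TL,BL),ya(TR,BR))
hd=S(591,164,.105+.014*.866); print("head",hd)
y=np.radians((ya(TL,TR)+ya(BL,BR))/2-90)
print("screw foot",hd[:2]+.007*np.array([np.cos(y),np.sin(y)]))
m=(TL+TR)/2;b=(BL+BR)/2;print("screw from board",m+(b-m)*90/240)
for nme,p in(("tape",(306,329,.019)),("clamp",(294,268,.01)),("cap",(294.5,153,.13))):print(nme,at("top",*p))
for nme,p in(("head",(186,274,.118)),("cap",(356,281,.13)),("tabend",(410,170,.0875)),("tape",(293,224,.019))):print("scene",nme,at("scene",*p))
E
python3 m.py
```

```text
lid [0.6493 0.3033 0.0875] [0.6192 0.119  0.0875] [0.4645 0.3322 0.0875] [0.4339 0.1456 0.0875]
sizes 0.1867997018546945 0.1891427930164567 0.18712145256581902 0.18718740899538452
yaws of own x: -8.886878780438153 -8.169763372517405 -9.296568147255101 -9.30703173601843
center [0.5417 0.225  0.0875]
tab base/end [0.4486 0.242  0.0875] [0.4055 0.2481 0.0875]
board [ 0.7449 -0.1624  0.15  ] [ 0.7301 -0.3554  0.15  ] [ 0.5231 -0.3409  0.03  ] [ 0.5389 -0.148   0.03  ] 0.19354662870455674 0.19359239460591995 0.2388323510342257 0.2396450396154061
yaw -4.390908723232727 -4.668857110669734 -4.00344046728134 -3.993183151011154
head [ 0.6551 -0.2522  0.1171]
screw foot [ 0.662  -0.2528]
screw from board [ 0.6601 -0.2535  0.105 ]
tape [ 0.4407 -0.0261  0.019 ]
clamp [0.5579 0.0018 0.01  ]
cap [0.7501 0.0048 0.13  ]
scene head [ 0.6586 -0.2495  0.118 ]
scene cap [0.7588 0.0066 0.13  ]
scene tabend [0.4143 0.251  0.0875]
scene tape [ 0.4493 -0.0244  0.019 ]
```

```bash
python3 -m inch '[{"hand":0,"slide":[5,12,0],"yaw":-0.15},{"hand":0,"slide":[10,24,0],"yaw":-0.3},{"hand":0,"slide":[16,38,0],"yaw":-0.548},{"hand":0,"slide":[16,38,0],"yaw":-0.548},{"hand":0,"slide":[16,38,0],"yaw":-0.548},{"hand":0,"slide":[16,38,0],"yaw":-0.548},{"hand":0,"slide":[16,38,0],"yaw":-0.548},{"hand":0,"slide":[16,38,0],"yaw":-0.548}]'
python3 -m inch '[{"hand":0,"slide":[2.2,44.2,-3],"yaw":0},{"hand":0,"slide":[2.2,44.2,-3],"yaw":0},{"hand":0,"slide":[2.2,44.2,-3],"yaw":0},{"hand":0,"slide":[2.2,44.2,-3],"yaw":0},{"hand":0,"slide":[2.2,44.2,-3],"yaw":0},{"hand":0,"slide":[2.2,44.2,-3],"yaw":0},{"hand":0,"slide":[2.2,44.2,-3],"yaw":0},{"hand":0,"slide":[2.2,44.2,-3],"yaw":0},{"hand":0,"slide":[2.2,44.2,-3],"yaw":0}]'
python3 - <<'E'
from h import *
import pickle
s=sense();cv2.imwrite("pics/w1.png",capture("wrist"));pickle.dump(s,open("w1.pkl","wb"));print(s["tcp_pos"],s["ee_rot"])
E
```

```text
time_s: 1.1
tcp_pos: [0.3994, -0.1954, 0.2922]
ee_rot: [[-0.989, 0.151, 0.0], [0.151, 0.989, 0.0], [-0.0, 0.0, -1.0]]
wrist_force: [-0.3, -0.8, -0.4]
gripper_width: 0.998
time_s: 2.22
tcp_pos: [0.4206, 0.2439, 0.2616]
ee_rot: [[-0.988, 0.156, -0.001], [0.156, 0.988, -0.001], [0.001, -0.002, -1.0]]
wrist_force: [1.0, -0.4, -0.1]
gripper_width: 1.0
[0.4206 0.2439 0.2616] [[-0.9878  0.1558 -0.0014]
 [ 0.1558  0.9878 -0.0014]
 [ 0.0012 -0.0016 -1.    ]]
```

View pics/w1.png

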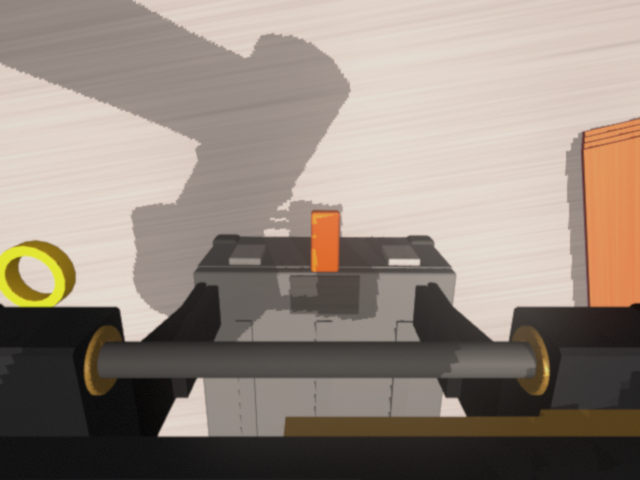

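```bash
python3 - <<'E'
from h import *
import pickle
s=pickle.load(open("w1.pkl","rb"))
e=(at("wrist",311.5,213,.0875,s)+at("wrist",340,213,.0875,s))/2
b=(at("wrist",311.5,272,.0875,s)+at("wrist",338.5,272,.0875,s))/2
d=(e-b)/np.linalg.norm(e-b);p=b+.027*d
print(b,e,np.linalg.norm(e-b),np.linalg.norm(at("wrist",311.5,213,.0875,s)-at("wrist",340,213,.0875,s)),np.degrees(np.arctan2(-d[1],-d[0])))
for n,q in(("L",(195,272)),("R",(455,272))):print(n,at("wrist",*q,.0875,s))
print("pinch",p,"move",p-s["tcp_pos"],"dz",.0815+.051-s["tcp_pos"][2])
E
```

```text
[0.4476 0.2466 0.0875] [0.4048 0.2535 0.0875] 0.04328892655154678 0.01941924671712193 -9.218377376574583
L [0.4332 0.1549 0.0875]
R [0.4618 0.3382 0.0875]
pinch [0.4209 0.2509 0.0875] move [ 0.0003  0.0071 -0.1741] dz -0.12909436221025977
```

The tab measures 43 × 19 mm, as it should. Its pinch point is at (0.421, 0.250) and the yaw is −9.2°, so I'll pinch it.

```bash
python3 -m inch '[{"hand":0,"slide":[0,0.6,-4],"yaw":0},{"hand":0,"slide":[0,0.6,-8],"yaw":0},{"hand":0,"slide":[0,0.6,-11.5],"yaw":0},{"hand":0,"slide":[0,0.6,-12.9],"yaw":0},{"hand":0,"slide":[0,0.6,-12.9],"yaw":0},{"hand":0,"slide":[0,0.6,-12.9],"yaw":0}]'
python3 -m inch '[{"hand":1,"slide":[0,0,0],"yaw":0},{"hand":1,"slide":[0,0,0],"yaw":0},{"hand":1,"slide":[0,0,0],"yaw":0},{"hand":1,"slide":[0,0,0],"yaw":0},{"hand":1,"slide":[0,0,0],"yaw":0},{"hand":1,"slide":[0,0,0],"yaw":0},{"hand":1,"slide":[0,0,0],"yaw":0},{"hand":1,"slide":[0,0,0],"yaw":0}]'
python3 - <<'E'
import numpy as np
c=np.cos(np.radians(-9.2));s=np.sin(np.radians(-9.2))
for i in range(21):
    q=1.78*i/20; f=217*np.cos(q)-6*np.sin(q); u=217*np.sin(q)+6*np.cos(q)
    print(i,[round(float(v)/10,1) for v in((217-f)*c,(217-f)*s,u-6)])
E
```

```text
time_s: 3.02
tcp_pos: [0.4215, 0.2507, 0.1347]
ee_rot: [[-0.988, 0.156, 0.002], [0.156, 0.988, 0.002], [-0.002, 0.002, -1.0]]
wrist_force: [-0.1, 0.4, 0.2]
gripper_width: 1.001
time_s: 4.03
tcp_pos: [0.4206, 0.2498, 0.1332]
ee_rot: [[-0.988, 0.155, -0.001], [0.155, 0.988, -0.001], [0.0, -0.001, -1.0]]
wrist_force: [1.9, -1.8, 1.1]
gripper_width: 0.222
0 [0.0, -0.0, 0.0]
1 [0.1, -0.0, 1.9]
2 [0.4, -0.1, 3.8]
3 [0.9, -0.1, 5.7]
4 [1.5, -0.3, 7.5]
5 [2.3, -0.4, 9.3]
6 [3.3, -0.5, 11.0]
7 [4.4, -0.7, 12.5]
8 [5.6, -0.9, 14.0]
9 [6.9, -1.1, 15.4]
10 [8.4, -1.4, 16.6]
11 [10.0, -1.6, 17.7]
12 [11.6, -1.9, 18.7]
13 [13.4, -2.2, 19.5]
14 [15.1, -2.5, 20.2]
15 [17.0, -2.8, 20.6]
16 [18.9, -3.1, 21.0]
17 [20.8, -3.4, 21.1]
18 [22.7, -3.7, 21.1]
19 [24.6, -4.0, 20.9]
20 [26.4, -4.3, 20.5]
```

```bash
python3 -m inch '[{"hand":1,"slide":[0.1,0,1.9],"yaw":0},{"hand":1,"slide":[0.4,-0.1,3.8],"yaw":0},{"hand":1,"slide":[0.9,-0.1,5.7],"yaw":0},{"hand":1,"slide":[1.5,-0.3,7.5],"yaw":0},{"hand":1,"slide":[2.3,-0.4,9.3],"yaw":0},{"hand":1,"slide":[3.3,-0.5,11],"yaw":0},{"hand":1,"slide":[4.4,-0.7,12.5],"yaw":0},{"hand":1,"slide":[5.6,-0.9,14],"yaw":0},{"hand":1,"slide":[6.9,-1.1,15.4],"yaw":0},{"hand":1,"slide":[8.4,-1.4,16.6],"yaw":0}]'
```

```text
time_s: 5.28
tcp_pos: [0.5035, 0.2363, 0.2988]
ee_rot: [[-0.988, 0.156, -0.004], [0.156, 0.988, -0.0], [0.004, -0.001, -1.0]]
wrist_force: [-3.0, 3.5, -0.1]
gripper_width: 0.224
```

```bash
python3 -m inch '[{"hand":1,"slide":[1.6,-0.2,1.1],"yaw":0},{"hand":1,"slide":[3.2,-0.5,2.1],"yaw":0},{"hand":1,"slide":[5,-0.8,2.9],"yaw":0},{"hand":1,"slide":[6.7,-1.1,3.6],"yaw":0},{"hand":1,"slide":[8.6,-1.4,4],"yaw":0},{"hand":1,"slide":[10.5,-1.7,4.4],"yaw":0},{"hand":1,"slide":[12.4,-2,4.5],"yaw":0},{"hand":1,"slide":[14.3,-2.3,4.5],"yaw":0},{"hand":1,"slide":[16.2,-2.6,4.3],"yaw":0},{"hand":1,"slide":[18,-2.9,3.9],"yaw":0}]'
python3 -m inch '[{"hand":1,"slide":[0,0,0],"yaw":0},{"hand":1,"slide":[0,0,0],"yaw":0}]'
```

```text
time_s: 6.52
tcp_pos: [0.6847, 0.2069, 0.3378]
ee_rot: [[-0.988, 0.156, -0.002], [0.156, 0.988, -0.001], [0.002, -0.001, -1.0]]
wrist_force: [-0.9, 0.3, 1.4]
gripper_width: 0.225
time_s: 6.78
tcp_pos: [0.6843, 0.2069, 0.3379]
ee_rot: [[-0.988, 0.156, -0.001], [0.156, 0.988, -0.001], [0.001, -0.001, -1.0]]
wrist_force: [0.4, -3.0, -0.8]
gripper_width: 0.23
```

```bash
python3 -m inch '[{"hand":0,"slide":[0,0,0],"yaw":0},{"hand":0,"slide":[0,0,0],"yaw":0},{"hand":0,"slide":[0,0,0],"yaw":0},{"hand":0,"slide":[0,0,0],"yaw":0},{"hand":0,"slide":[0,0,3],"yaw":0},{"hand":0,"slide":[0,0,7],"yaw":0},{"hand":0,"slide":[-4,0.5,8],"yaw":0},{"hand":0,"slide":[-10,2,8],"yaw":0},{"hand":0,"slide":[-14,2.5,5],"yaw":0},{"hand":0,"slide":[-14,2.5,0],"yaw":0}]'
python3 -m inch '[{"hand":0,"slide":[0,0,-2],"yaw":0},{"hand":0,"slide":[0,0,-2],"yaw":0},{"hand":0,"slide":[0,0,-2],"yaw":0}]'
python3 - <<'E'
from h import *
import pickle
s=sense();w=capture("wrist");t=capture("top");pickle.dump(s,open("w2.pkl","wb"));print(s["tcp_pos"])
cv2.imwrite("pics/w2.png",w);cv2.imwrite("pics/t2.png",t)
cv2.imwrite("pics/v2.png",cv2.resize(np.hstack([w[:380],t[100:480]]),None,fx=.625,fy=.625))
E
```

```text
time_s: 8.02
tcp_pos: [0.543, 0.2332, 0.3412]
ee_rot: [[-0.988, 0.153, 0.006], [0.153, 0.988, 0.005], [-0.006, 0.006, -1.0]]
wrist_force: [0.6, 0.8, -1.1]
gripper_width: 1.002
time_s: 8.4
tcp_pos: [0.5454, 0.2327, 0.3197]
ee_rot: [[-0.988, 0.155, 0.002], [0.155, 0.988, 0.001], [-0.002, 0.001, -1.0]]
wrist_force: [-0.1, 0.1, 0.8]
gripper_width: 1.0
[0.5454 0.2327 0.3197]
```

View pics/w2.png

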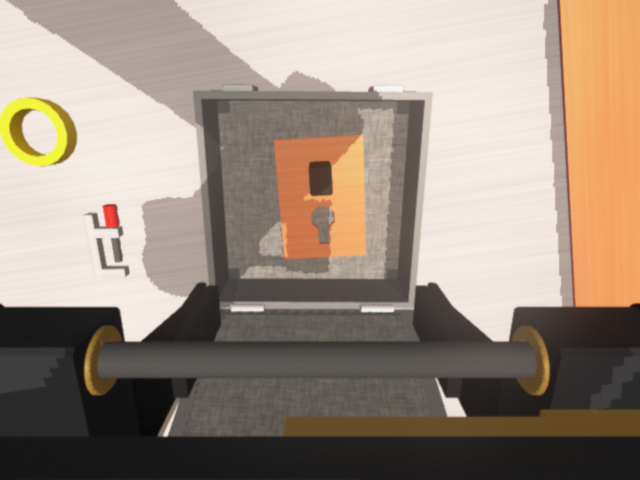

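The lid is open. The panel corners are at about (274,141), (362,135), (366,256) and (285,260), the block at (320,178) and the keyhole at (322,217). The keyhole is on the far side.

```bash
python3 - <<'E'
from h import *
import pickle
s=pickle.load(open("w2.pkl","rb"));n=np.linalg.norm
w=cv2.imread("pics/w2.png")[120:275,255:385]
cv2.imwrite("pics/c2.png",cv2.resize(w,None,fx=4.5,fy=3.8,interpolation=cv2.INTER_CUBIC))
A,B,C,D=[at("wrist",*p,.025,s) for p in((274,141),(362,135),(366,256),(285,260))]
print(A,B,C,D,n(A-B),n(C-D),n(A-D),n(B-C),"ctr",(A+B+C+D)/4)
y=lambda a,b:np.degrees(np.arctan2(*(a-b)[1::-1]))
print(y(D,A),y(C,B),y(B,A)-90,y(C,D)-90)
h=at("wrist",322,216,.025,s);print("hole",h)
print("rim",[at("wrist",*p,.075,s)[:2] for p in((195,93),(432,94),(408,303),(212,309))])
E
```

```text
[0.4842 0.2034 0.025 ] [0.4915 0.2856 0.025 ] [0.6117 0.2752 0.025 ] [0.6032 0.1924 0.025 ] 0.08258758723804928 0.08324126833130356 0.11948580242520902 0.12064933569735346 ctr [0.5477 0.2391 0.025 ]
-5.288187059338359 -4.979799226014594 -5.09926135324487 -5.900425392233743
hole [0.5629 0.2369 0.025 ]
rim [array([0.4356, 0.1542]), array([0.4652, 0.339 ]), array([0.6447, 0.3045]), array([0.6225, 0.1235])]
```

View pics/c2.png

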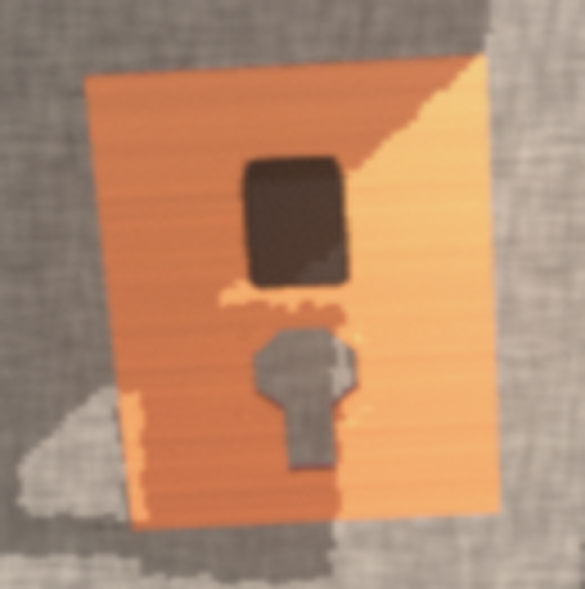

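The panel measures 120 × 83 mm, with its centre at (0.548, 0.239) and yaw −5.3°, so the block is at (0.523, 0.241). I'll descend and grasp it.

```bash
python3 -m inch '[{"hand":0,"slide":[-1,0.4,-3],"yaw":0.03},{"hand":0,"slide":[-2.3,0.9,-8],"yaw":0.063},{"hand":0,"slide":[-2.3,0.9,-13],"yaw":0.063},{"hand":0,"slide":[-2.3,0.9,-17],"yaw":0.063},{"hand":0,"slide":[-2.3,0.9,-20],"yaw":0.063},{"hand":0,"slide":[-2.3,0.9,-21.8],"yaw":0.063},{"hand":0,"slide":[-2.3,0.9,-21.8],"yaw":0.063},{"hand":0,"slide":[-2.3,0.9,-21.8],"yaw":0.063}]'
python3 -m inch '[{"hand":1,"slide":[0,0,0],"yaw":0},{"hand":1,"slide":[0,0,0],"yaw":0},{"hand":1,"slide":[0,0,0],"yaw":0},{"hand":1,"slide":[0,0,0],"yaw":0},{"hand":1,"slide":[0,0,0],"yaw":0},{"hand":1,"slide":[0,0,0],"yaw":0},{"hand":1,"slide":[0,0,0],"yaw":0},{"hand":1,"slide":[0,0,0],"yaw":0}]'
```

```text
time_s: 9.5
tcp_pos: [0.5226, 0.242, 0.1016]
ee_rot: [[-0.996, 0.093, 0.002], [0.093, 0.996, 0.001], [-0.002, 0.002, -1.0]]
wrist_force: [-1.7, 0.2, -0.2]
gripper_width: 1.0
time_s: 10.5
tcp_pos: [0.5215, 0.2412, 0.1002]
ee_rot: [[-0.996, 0.093, -0.0], [0.093, 0.996, -0.001], [0.0, -0.001, -1.0]]
wrist_force: [-0.2, -0.8, -0.0]
gripper_width: 0.228
```

```bash
python3 -m inch '[{"hand":1,"slide":[0,0,1.5],"yaw":0},{"hand":1,"slide":[0,0,4],"yaw":0},{"hand":1,"slide":[0,0,7],"yaw":0},{"hand":1,"slide":[0,0,11],"yaw":0},{"hand":1,"slide":[-1,0,15],"yaw":0},{"hand":1,"slide":[-1.5,0,19],"yaw":0},{"hand":1,"slide":[-2,-2,22],"yaw":0},{"hand":1,"slide":[-2,-5,22],"yaw":0},{"hand":1,"slide":[-2,-10,22],"yaw":0}]'
python3 -m inch '[{"hand":1,"slide":[3,-5,0],"yaw":0},{"hand":1,"slide":[6,-10,0],"yaw":0},{"hand":1,"slide":[9,-15,0],"yaw":0},{"hand":1,"slide":[12,-20,0],"yaw":0},{"hand":1,"slide":[14,-25,0],"yaw":0},{"hand":1,"slide":[17,-30,0],"yaw":0.016},{"hand":1,"slide":[20,-36,0],"yaw":0.016},{"hand":1,"slide":[20,-39.3,0],"yaw":0.016},{"hand":1,"slide":[20,-39.3,0],"yaw":0.016},{"hand":1,"slide":[20,-39.3,0],"yaw":0.016}]'
python3 - <<'E'
from h import *
import pickle
s=sense();w=capture("wrist");t=capture("scene");pickle.dump(s,open("w3.pkl","wb"));print(s["tcp_pos"],s["ee_rot"])
cv2.imwrite("pics/w3.png",w);cv2.imwrite("pics/s3.png",t)
a=cv2.resize(w,None,fx=.75,fy=.75);b=t[60:420,0:320]
cv2.imwrite("pics/v3.png",np.hstack([a,b]))
E
```

```text
time_s: 11.62
tcp_pos: [0.5011, 0.1411, 0.3212]
ee_rot: [[-0.996, 0.091, 0.001], [0.091, 0.996, 0.001], [-0.001, 0.001, -1.0]]
wrist_force: [0.2, 0.1, -2.9]
gripper_width: 0.225
time_s: 12.88
tcp_pos: [0.7013, -0.2513, 0.3202]
ee_rot: [[-0.997, 0.077, -0.001], [0.077, 0.997, 0.001], [0.001, 0.001, -1.0]]
wrist_force: [-0.2, 0.0, -2.7]
gripper_width: 0.228
[ 0.7013 -0.2513  0.3202] [[-0.997   0.0774 -0.0007]
 [ 0.0774  0.997   0.0007]
 [ 0.0007  0.0007 -1.    ]]
```

View pics/v3.png

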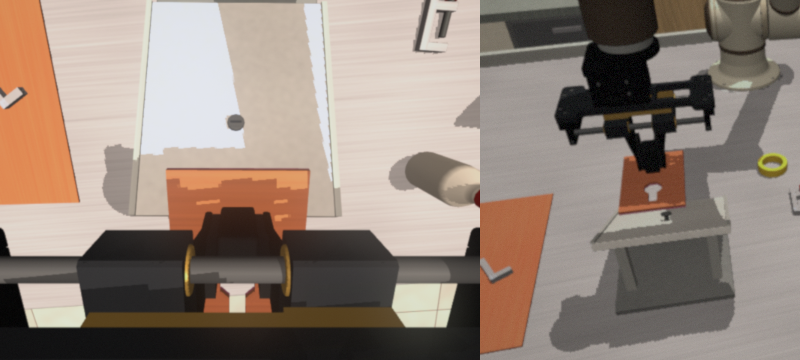

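The wrist view shows the screw head near (314,163) in full pixels and the panel's near edge. The far edge of the panel seems to droop. I'll make enlarged crops to measure both.

```bash
python3 - <<'E'
from h import *
w=cv2.imread("pics/w3.png");t=cv2.imread("pics/s3.png")
a=cv2.resize(w[0:300,170:460],(580,600),interpolation=cv2.INTER_CUBIC)
b=cv2.resize(t[190:300,120:265],(435*800//800,330),interpolation=cv2.INTER_CUBIC)
c=np.zeros((600,800,3),np.uint8);c[:,:400]=cv2.resize(w[0:300,180:460],(400,429))[:1].mean()*0
c[:429,:400]=cv2.resize(w[0:300,180:460],(400,429),interpolation=cv2.INTER_CUBIC)
c[:400,400:]=cv2.resize(t[200:300,130:230],(400,400),interpolation=cv2.INTER_CUBIC)
c[430:600,:170]=cv2.resize(w[143:183,294:334],(170,170),interpolation=cv2.INTER_CUBIC)
cv2.imwrite("pics/c3.png",c)
E
```

```text
(no output)
```

View pics/c3.png

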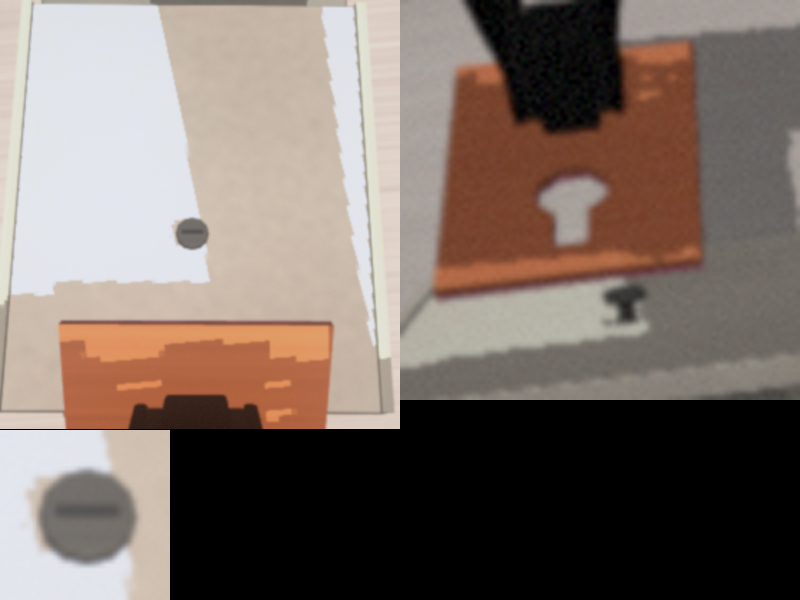

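```bash
cat > tilt.py <<'E'
from h import *
import pickle
from scipy.optimize import least_squares
def proj(n,P,s=None):
    m=camera_model(n);K=m["mtx"]
    if n=="wrist":
        T=np.asarray(m["tool_from_camera"]);R=s["ee_rot"]@T[:3,:3];o=s["tcp_pos"]+s["ee_rot"]@T[:3,3]
    else:R=np.asarray(m["orientation"]);o=np.asarray(m["xyz"])
    c=(P-o)@R;return np.c_[K[0,2]-K[0,0]*c[:,0]/c[:,2],K[1,2]+K[1,1]*c[:,1]/c[:,2]]
def panel(s,th,gx=0,gz=0):
    """panel frame->world: R,t; th>0: +x end up"""
    R=s["ee_rot"];z=np.array([0,0,1.]);x=-R[:,0];y=np.cross(z,x)
    M=np.c_[x*np.cos(th)+z*np.sin(th),y,z*np.cos(th)-x*np.sin(th)]
    g=s["tcp_pos"]+.051*R[:,2]
    return M,g-M@np.array([-.025+gx,0,.03+gz])
E
python3 - <<'E'
from tilt import *
s=pickle.load(open("w3.pkl","rb"))
sc=np.array([[-60,42,5],[-60,-42,5],[60,42,5],[60,-42,5]])/1e3
# scene: right = +y
uvs=np.array([(203,210.75),(144.25,217),(205.5,265.5),(138.75,272.25)])
uvw=np.array([(413.1,227),(222,227)])
def res(p,full=False):
    M,t=panel(s,p[0],p[1]);P=sc@M.T+t
    return np.r_[(proj("scene",P+np.r_[p[2],p[3],0])-uvs).ravel(),(proj("wrist",P[:2],s)-uvw).ravel(), p[1:]*1e3/4]
r=least_squares(res,[0,0,0,0]);print("tilt deg",np.degrees(r.x[0]),r.x[1:]*1e3);print(r.fun)
h=at("wrist",314.5,163.2,.105+.014*.866,s);print("head wrist",h)
# board edges in the wrist crop: left edge lower (12,300)->(30,8); use white-surface corners
K=lambda x,y:(180+x/1.4286,y/1.4286)
z0=.03
a=at("wrist",*K(31,5),z0,s);b=at("wrist",*K(354,8),z0,s);print("front corners",a,b,np.linalg.norm(a-b),np.degrees(np.arctan2(*(b-a)[1::-1]))-90)
a=at("wrist",*K(2,411),.15,s);b=at("wrist",*K(382,413),.15,s);print("back",a,b,np.linalg.norm(a-b),np.degrees(np.arctan2(*(b-a)[1::-1]))-90)
E
```

```text
tilt deg 0.3117502287421749 [-0.0229  0.0468  0.4799]
[ 0.1741  0.2513 -0.0761  0.4373  0.0613 -1.1079 -0.1816  0.5057 -2.4858
  0.1545 -4.5594  0.004  -0.0057  0.0117  0.12  ]
head wrist [ 0.6543 -0.248   0.1171]
front corners [ 0.5245 -0.3337  0.03  ] [ 0.5406 -0.1434  0.03  ] 0.19091813036944746 -4.850217110523971
back [ 0.7307 -0.3489  0.15  ] [ 0.7463 -0.16    0.15  ] 0.18952419673916063 -4.72521894508354
```

The panel is held level with 0.3° of tilt, so the grip resists gravity. The tool can't tilt, so I'll press the panel's far edge onto the board below the screw and let the board turn it to 30° in the fingers.

```bash
python3 -m inch '[{"hand":1,"slide":[-4,0.2,0],"yaw":0},{"hand":1,"slide":[-8,0.4,-1],"yaw":0},{"hand":1,"slide":[-12,0.7,-3],"yaw":0},{"hand":1,"slide":[-14.5,0.9,-7],"yaw":0},{"hand":1,"slide":[-14.5,0.9,-11],"yaw":0},{"hand":1,"slide":[-14.5,0.9,-13.8],"yaw":0},{"hand":1,"slide":[-14.5,0.9,-13.8],"yaw":0}]'
python3 -m inch '[{"hand":1,"slide":[0,0,-0.8],"yaw":0},{"hand":1,"slide":[0,0,-1.4],"yaw":0},{"hand":1,"slide":[0,0,-2],"yaw":0},{"hand":1,"slide":[0,0,-2],"yaw":0}]'
```

```text
time_s: 13.85
tcp_pos: [0.5555, -0.2413, 0.1808]
ee_rot: [[-0.997, 0.076, -0.005], [0.076, 0.997, 0.001], [0.005, 0.001, -1.0]]
wrist_force: [0.4, 0.3, -2.2]
gripper_width: 0.224
time_s: 14.35
tcp_pos: [0.5565, -0.2426, 0.1624]
ee_rot: [[-0.997, 0.077, -0.0], [0.077, 0.997, 0.0], [0.0, 0.0, -1.0]]
wrist_force: [-3.5, 1.6, 0.2]
gripper_width: 0.225
```

```bash
python3 -m inch '[{"hand":1,"slide":[0,0,-0.6],"yaw":0},{"hand":1,"slide":[0,0,-1.2],"yaw":0},{"hand":1,"slide":[0,0,-1.8],"yaw":0},{"hand":1,"slide":[0,0,-2.4],"yaw":0},{"hand":1,"slide":[0,0,-2.8],"yaw":0},{"hand":1,"slide":[0,0,-2.8],"yaw":0}]'
python3 -m inch '[{"hand":1,"slide":[0,0,-0.2],"yaw":0},{"hand":1,"slide":[0,0,-0.4],"yaw":0},{"hand":1,"slide":[0,0,-0.4],"yaw":0}]'
```

```text
time_s: 15.1
tcp_pos: [0.5576, -0.2428, 0.1342]
ee_rot: [[-0.997, 0.077, 0.002], [0.077, 0.997, -0.001], [-0.002, -0.001, -1.0]]
wrist_force: [-0.0, 0.8, 0.2]
gripper_width: 0.226
time_s: 15.48
tcp_pos: [0.5568, -0.2428, 0.1304]
ee_rot: [[-0.997, 0.077, 0.001], [0.077, 0.997, -0.0], [-0.001, -0.0, -1.0]]
wrist_force: [-0.9, -0.2, 1.0]
gripper_width: 0.23
```

```bash
python3 -m inch '[{"hand":1,"slide":[0,0,-0.1],"yaw":0},{"hand":1,"slide":[0,0,-0.2],"yaw":0},{"hand":1,"slide":[0,0,-0.2],"yaw":0}]'
python3 -m inch '[{"hand":1,"slide":[0,0,-0.1],"yaw":0},{"hand":1,"slide":[0,0,-0.2],"yaw":0},{"hand":1,"slide":[0,0,-0.2],"yaw":0}]'
```

```text
time_s: 15.85
tcp_pos: [0.5568, -0.2427, 0.1284]
ee_rot: [[-0.997, 0.077, 0.0], [0.077, 0.997, -0.0], [-0.0, -0.0, -1.0]]
wrist_force: [-0.6, -0.3, 2.9]
gripper_width: 0.231
time_s: 16.23
tcp_pos: [0.5568, -0.2427, 0.1284]
ee_rot: [[-0.997, 0.076, 0.001], [0.076, 0.997, -0.001], [-0.001, -0.001, -1.0]]
wrist_force: [-3.3, 2.3, 12.3]
gripper_width: 0.227
```

The panel now bears flat: 12 N at TCP z 0.1284, against 0.130 predicted. I'll lift along the normal, hover up-slope with the hole over the screw, and look.

```bash
python3 -m inch '[{"hand":1,"slide":[-0.4,0,0.8],"yaw":0},{"hand":1,"slide":[-1.2,0.1,2],"yaw":0},{"hand":1,"slide":[-2,0.2,3.5],"yaw":0},{"hand":1,"slide":[-1,0.1,4.3],"yaw":0},{"hand":1,"slide":[1,0,5.5],"yaw":0},{"hand":1,"slide":[3.3,-0.3,6.7],"yaw":0},{"hand":1,"slide":[3.3,-0.3,6.7],"yaw":0},{"hand":1,"slide":[3.3,-0.3,6.7],"yaw":0}]'
python3 - <<'E'
from h import *
import pickle
s=sense();w=capture("wrist");t=capture("scene");p=capture("top");pickle.dump(s,open("w4.pkl","wb"));print(s["tcp_pos"],s["ee_rot"])
for n,i in(("w4",w),("s4",t),("t4",p)):cv2.imwrite(f"pics/{n}.png",i)
c=np.zeros((600,800,3),np.uint8)
r=lambda i,W,H:cv2.resize(i,(W,H),interpolation=cv2.INTER_CUBIC)
c[:400,:400]=r(t[200:300,125:225],400,400);c[:400,400:]=r(p[140:300,370:530],400,400);c[400:,:320]=r(w[160:310,160:400+0],320,200)
cv2.imwrite("pics/c4.png",c)
E
```

```text
time_s: 17.23
tcp_pos: [0.5891, -0.2453, 0.1926]
ee_rot: [[-0.997, 0.077, -0.002], [0.077, 0.997, 0.001], [0.002, 0.001, -1.0]]
wrist_force: [-0.2, 0.5, -2.5]
gripper_width: 0.224
[ 0.5891 -0.2453  0.1926] [[-0.997   0.0774 -0.0017]
 [ 0.0774  0.997   0.0008]
 [ 0.0017  0.0007 -1.    ]]
```

View pics/c4.png

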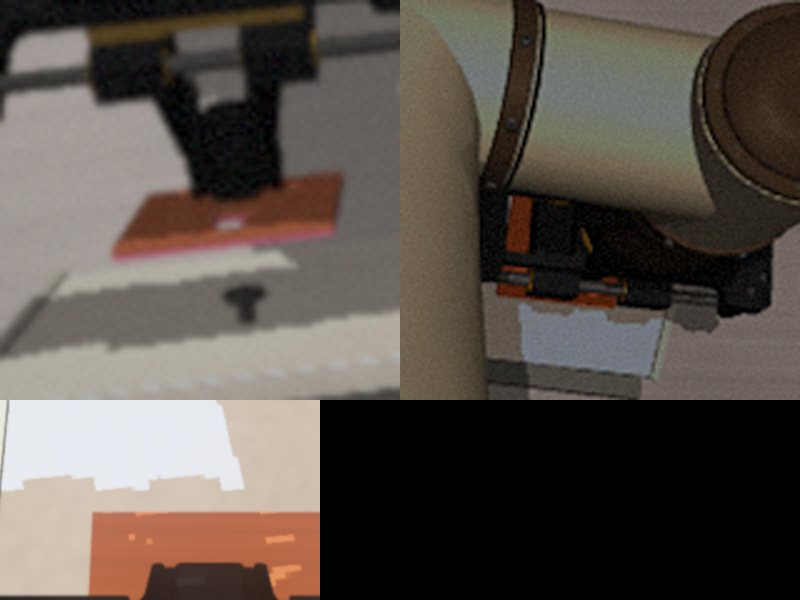

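The scene crop shows the panel tilted parallel to the board, with the screw head at about (186,272). I'll fit the tilt and the hole offset.

```bash
python3 - <<'E'
from tilt import *
s=pickle.load(open("w4.pkl","rb"))
sc=np.array([[-60,42,5],[-60,-42,5],[60,42,5],[60,-42,5]])/1e3
uvs=np.array([(210.75,244),(160.75,249.5),(208.75,257),(153.75,262)])
def res(p):
    M,t=panel(s,p[0],p[1],p[2]);P=sc@M.T+t
    w=proj("wrist",P[:2],s)
    return np.r_[(proj("scene",P+np.r_[0,.0005,0])-uvs).ravel(),w[1,0]-(229+3),w[1,1]-245.5, p[1:]*1e3/3]
r=least_squares(res,[.5,0,0]);print("tilt",np.degrees(r.x[0]),"gx,gz mm",r.x[1:]*1e3);print(r.fun)
psi=np.radians(-4.5);u=np.r_[np.cos(psi),np.sin(psi),0];z=np.r_[0,0,1];X=.866*u+.5*z;Z=-.5*u+.866*z;Y=np.cross(Z,X)
S=np.c_[X,Y,Z]
h=np.r_[.6545,-.2502,.1171];f=h-.014*Z;print("foot",f,"scene head y",at("scene",186,272.25,.1171)-[0,.0005,0])
for p in([r.x[0],0,0],r.x,[np.pi/6,0,0]):
    M,t=panel(s,*p);print("hole in screw frame mm",1e3*S.T@(M@np.r_[.018,0,0]+t-f))
# flat-press consistency
s2=dict(s);s2["tcp_pos"]=np.r_[.5568,-.2427,.1284]
M,t=panel(s2,np.pi/6);print("pressed pose",1e3*S.T@(M@np.r_[.018,0,0]+t-f))
E
```

```text
tilt 31.03079765851421 gx,gz mm [4.6611 1.2758]
[ 0.4435  1.0077  2.1142  1.2738 -0.0144 -0.816  -0.3615  0.9645 -3.8321
  0.0031  1.5537  0.4253]
foot [ 0.6615 -0.2507  0.105 ] scene head y [ 0.6533 -0.2497  0.1171]
hole in screw frame mm [-1.1657 -0.2096 38.7676]
hole in screw frame mm [-5.8001 -0.213  37.4133]
hole in screw frame mm [-1.6984 -0.2096 37.9894]
pressed pose [-61.8307  -0.0997  -1.4213]
```

```bash
python3 - <<'E'
from tilt import *
def edge(f):
    w=cv2.imread(f).astype(int);m=(w[:,:,2]-w[:,:,0]>60)&(w[:,:,2]>110)
    r={c:int(np.argmax(m[150:300,c]))+150 for c in(240,260,300,340,380,395)}
    rr=max(r.values())+4
    cs=np.where(m[rr,200:440])[0]+200
    return r,rr,cs.min(),cs.max()
e3=edge("pics/w3.png");e4=edge("pics/w4.png");print(e3,e4)
for f,th,e in(("w3.pkl",0.3,e3),("w4.pkl",30,e4)):
    s=pickle.load(open(f,"rb"))
    for g in((0,0),(.004,0),(.004,.0015),(.002,-.0014),(0,-.0014)):
        M,t=panel(s,np.radians(th),*g)
        P=np.array([[-60,42,5],[-60,-42,5],[-60,42,0],[-60,-42,0]])/1e3@M.T+t
        print(f,g,proj("wrist",P,s).ravel())
E
```

```text
({240: 226, 260: 226, 300: 226, 340: 226, 380: 226, 395: 226}, 230, np.int64(221), np.int64(413)) ({240: 244, 260: 244, 300: 244, 340: 244, 380: 244, 395: 244}, 248, np.int64(229), np.int64(404))
w3.pkl (0, 0) [410.6238 227.0964 217.433  226.9459 408.1046 224.0849 220.0713 223.9374]
w3.pkl (0.004, 0) [411.273  218.1763 216.7682 218.0217 408.7196 215.3845 219.4419 215.2331]
w3.pkl (0.004, 0.0015) [410.4923 217.3227 217.5857 217.1691 407.9802 214.576  220.2162 214.4256]
w3.pkl (0.002, -0.0014) [411.6827 223.493  216.3317 223.3395 409.1074 220.5459 219.0284 220.3956]
w3.pkl (0, -0.0014) [411.3542 227.9695 216.6681 227.8181 408.7963 224.9118 219.3469 224.7635]
w4.pkl (0, 0) [401.5574 253.3258 226.8609 253.2005 399.4453 255.1552 229.0653 255.0336]
w4.pkl (0.004, 0) [401.1784 245.1796 227.2694 245.0522 399.0849 247.2013 229.4541 247.0777]
w4.pkl (0.004, 0.0015) [400.5393 245.7968 227.9363 245.6705 398.4768 247.7886 230.0887 247.6661]
w4.pkl (0.002, -0.0014) [401.9754 248.6867 226.4311 248.5592 399.8429 250.6398 228.6566 250.5162]
w4.pkl (0, -0.0014) [402.1681 252.7968 226.2235 252.6705 400.0261 254.6521 228.4591 254.5295]
```

The panel slipped about 4.3 mm down-slope in the fingers: its near edge is at row 244 where 253 was expected. So the hole centre sits about 5.7 mm below the screw axis. I'll shift 6 mm up-slope and lower along the normal.

```bash
python3 -m inch '[{"hand":1,"slide":[0.6,-0.05,0.3],"yaw":0},{"hand":1,"slide":[1,-0.1,-0.5],"yaw":0},{"hand":1,"slide":[1.6,-0.13,-1.6],"yaw":0},{"hand":1,"slide":[1.6,-0.13,-1.6],"yaw":0},{"hand":1,"slide":[1.6,-0.13,-1.6],"yaw":0}]'
python3 -m inch '[{"hand":1,"slide":[0.25,-0.02,-0.43],"yaw":0},{"hand":1,"slide":[0.5,-0.04,-0.87],"yaw":0},{"hand":1,"slide":[0.5,-0.04,-0.87],"yaw":0},{"hand":1,"slide":[0.5,-0.04,-0.87],"yaw":0}]'
```

```text
time_s: 18.0
tcp_pos: [0.6056, -0.2469, 0.1768]
ee_rot: [[-0.997, 0.077, -0.001], [0.077, 0.997, -0.0], [0.001, -0.0, -1.0]]
wrist_force: [-0.1, 0.1, -2.2]
gripper_width: 0.226
time_s: 18.5
tcp_pos: [0.6107, -0.2473, 0.1685]
ee_rot: [[-0.997, 0.077, -0.0], [0.077, 0.997, -0.0], [0.0, -0.0, -1.0]]
wrist_force: [-0.4, -0.2, -2.7]
gripper_width: 0.225
```

```bash
python3 -m inch '[{"hand":1,"slide":[0.1,-0.01,-0.17],"yaw":0},{"hand":1,"slide":[0.2,-0.02,-0.35],"yaw":0},{"hand":1,"slide":[0.2,-0.02,-0.35],"yaw":0},{"hand":1,"slide":[0.2,-0.02,-0.35],"yaw":0}]'
python3 -m inch '[{"hand":1,"slide":[0.1,-0.01,-0.17],"yaw":0},{"hand":1,"slide":[0.15,-0.01,-0.26],"yaw":0},{"hand":1,"slide":[0.15,-0.01,-0.26],"yaw":0}]'
python3 - <<'E'
from h import *
cv2.imwrite("pics/s5.png",capture("scene"));t=cv2.imread("pics/s5.png")
cv2.imwrite("pics/c5.png",cv2.resize(t[210:310,120:240],(720,600),interpolation=cv2.INTER_CUBIC))
E
```

```text
time_s: 19.0
tcp_pos: [0.6127, -0.2475, 0.1651]
ee_rot: [[-0.997, 0.077, -0.0], [0.077, 0.997, -0.0], [0.0, -0.0, -1.0]]
wrist_force: [-0.1, 0.3, -2.9]
gripper_width: 0.227
time_s: 19.38
tcp_pos: [0.6141, -0.2476, 0.1625]
ee_rot: [[-0.997, 0.077, -0.0], [0.077, 0.997, 0.0], [0.0, -0.0, -1.0]]
wrist_force: [-1.1, -0.2, -1.8]
gripper_width: 0.227
```

View pics/c5.png

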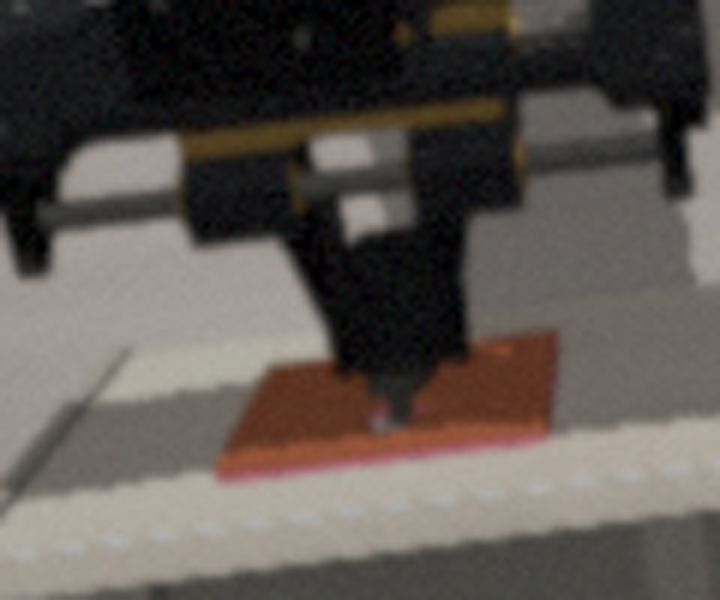

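```bash
python3 - <<'E'
from tilt import *
s=sense();s["tcp_pos"]=np.r_[.6141,-.2476,.1625]
sc=np.array([[-60,42,5],[-60,-42,5],[60,42,5],[60,-42,5]])/1e3
uvs=np.array([(212.8,265.3),(164.7,271.7),(211.3,282),(157,287.5)])
def res(p):
    M,t=panel(s,np.radians(30),.0043);return (proj("scene",sc@M.T+t+p)-uvs).ravel()
r=least_squares(res,[0,0,0]);print("scene shift mm",r.x*1e3,r.fun)
psi=np.radians(-4.5);u=np.r_[np.cos(psi),np.sin(psi),0];z=np.r_[0,0,1];X=.866*u+.5*z;Z=-.5*u+.866*z;S=np.c_[X,np.cross(Z,X),Z]
M,t=panel(s,np.radians(30),.0043)
for y in(-.248,-.2495,-.251):
    f=np.r_[.6545,y,.1171];print(y,"head px",proj("scene",(f+r.x*[0,1,0])[None]),"hole in screw",1e3*S.T@(M@np.r_[.018,0,0]+t-(f-.014*Z)))
# head column measured in the unobstructed views
for n in("scene0","s3","s4"):
    g=cv2.GaussianBlur(cv2.imread(f"pics/{n}.png"),(3,3),0)[268:277,176:198].min(2).astype(float)
    wt=np.clip(np.median(g)-25-g,0,None);print(n,(wt.sum(0)@np.arange(176,198))/wt.sum(),(wt.sum(1)@np.arange(268,277))/wt.sum())
E
```

```text
scene shift mm [-9.0318 -0.2199 -7.7289] [ 0.2377  0.4748  0.6082  0.0728 -0.2496 -1.0422 -0.4922  0.552 ]
-0.248 head px [[186.6788 272.6159]] hole in screw [ 0.9808 -2.7081 -0.6995]
-0.2495 head px [[185.7412 272.7824]] hole in screw [ 0.8789 -1.2128 -0.6407]
-0.251 head px [[184.8029 272.949 ]] hole in screw [ 0.777   0.2826 -0.5819]
scene0 185.7090059473237 273.74511469838575
s3 185.38039215686274 273.1313725490196
s4 185.81137440758295 273.7080568720379
```

The screw is about 1–2 mm to +y of the hole centre, so I'll shift +1.5 mm in y and slide down the slope.

```bash
python3 -m inch '[{"hand":1,"slide":[0.01,0.15,0],"yaw":0},{"hand":1,"slide":[0.01,0.15,0],"yaw":0},{"hand":1,"slide":[-0.42,0.19,-0.25],"yaw":0},{"hand":1,"slide":[-0.85,0.22,-0.5],"yaw":0},{"hand":1,"slide":[-0.85,0.22,-0.5],"yaw":0}]'
python3 -m inch '[{"hand":1,"slide":[-0.43,0.03,-0.25],"yaw":0},{"hand":1,"slide":[-0.87,0.07,-0.5],"yaw":0},{"hand":1,"slide":[-0.87,0.07,-0.5],"yaw":0}]'
```

```text
time_s: 20.05
tcp_pos: [0.6048, -0.2453, 0.1571]
ee_rot: [[-0.997, 0.077, -0.002], [0.077, 0.997, 0.0], [0.002, 0.0, -1.0]]
wrist_force: [-0.6, -0.1, -2.3]
gripper_width: 0.226
time_s: 20.42
tcp_pos: [0.5962, -0.2446, 0.1521]
ee_rot: [[-0.997, 0.077, -0.001], [0.077, 0.997, 0.0], [0.001, 0.0, -1.0]]
wrist_force: [-1.6, -0.6, -1.8]
gripper_width: 0.228
```

```bash
python3 -m inch '[{"hand":1,"slide":[-0.2,0.02,-0.12],"yaw":0},{"hand":1,"slide":[-0.35,0.03,-0.2],"yaw":0},{"hand":1,"slide":[-0.35,0.03,-0.2],"yaw":0},{"hand":1,"slide":[-0.35,0.03,-0.2],"yaw":0}]'
python3 -m inch '[{"hand":1,"slide":[-0.1,0.01,-0.06],"yaw":0},{"hand":1,"slide":[-0.17,0.01,-0.1],"yaw":0},{"hand":1,"slide":[-0.17,0.01,-0.1],"yaw":0},{"hand":1,"slide":[-0.17,0.01,-0.1],"yaw":0}]'
```

```text
time_s: 20.92
tcp_pos: [0.5933, -0.2443, 0.1504]
ee_rot: [[-0.997, 0.077, -0.001], [0.077, 0.997, 0.0], [0.001, 0.0, -1.0]]
wrist_force: [-0.4, -0.2, -2.6]
gripper_width: 0.228
time_s: 21.42
tcp_pos: [0.5917, -0.2443, 0.1494]
ee_rot: [[-0.997, 0.077, -0.0], [0.077, 0.997, 0.0], [0.0, 0.0, -1.0]]
wrist_force: [0.3, 0.3, -2.0]
gripper_width: 0.225
```

```bash
python3 -m inch '[{"hand":1,"slide":[-0.1,0.01,-0.06],"yaw":0},{"hand":1,"slide":[-0.17,0.01,-0.1],"yaw":0},{"hand":1,"slide":[-0.17,0.01,-0.1],"yaw":0},{"hand":1,"slide":[-0.17,0.01,-0.1],"yaw":0}]'
python3 -m inch '[{"hand":1,"slide":[-0.1,0.01,-0.06],"yaw":0},{"hand":1,"slide":[-0.17,0.01,-0.1],"yaw":0},{"hand":1,"slide":[-0.17,0.01,-0.1],"yaw":0},{"hand":1,"slide":[-0.17,0.01,-0.1],"yaw":0}]'
```

```text
time_s: 21.92
tcp_pos: [0.591, -0.2443, 0.149]
ee_rot: [[-0.997, 0.077, 0.003], [0.077, 0.997, -0.001], [-0.003, -0.0, -1.0]]
wrist_force: [3.2, -0.1, -1.2]
gripper_width: 0.224
time_s: 22.42
tcp_pos: [0.5907, -0.2443, 0.1487]
ee_rot: [[-0.997, 0.076, 0.006], [0.076, 0.997, -0.001], [-0.006, -0.001, -1.0]]
wrist_force: [6.7, 0.8, -1.0]
gripper_width: 0.225
```

The panel met a firm stop after about 27 mm (6.7 N). I'll look before letting go.

```bash
python3 - <<'E'
from h import *
t=capture("scene");cv2.imwrite("pics/s6.png",t)
cv2.imwrite("pics/c6.png",cv2.resize(t[225:305,130:230],(750,600),interpolation=cv2.INTER_CUBIC))
E
```

```text
(no output)
```

View pics/c6.png

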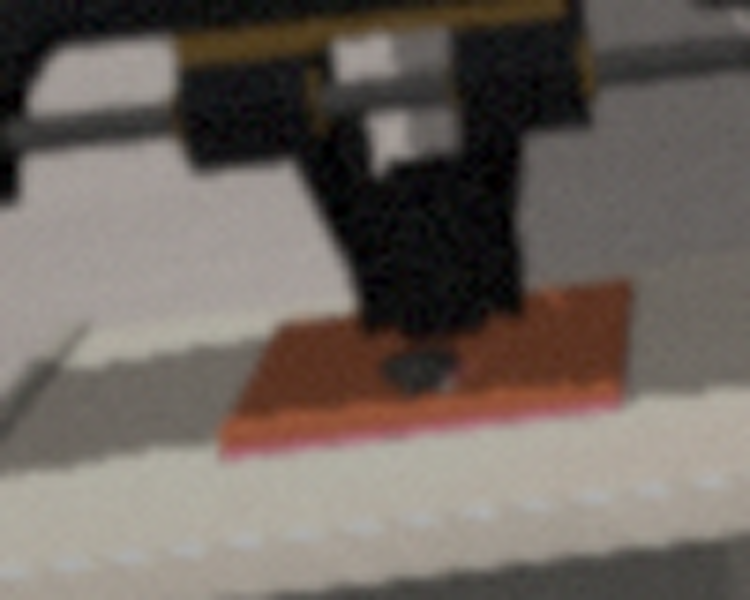

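The head sits over the slot near the panel's upper end and the panel lies flat on the board. I'll release, back up and verify.

```bash
python3 -m inch '[{"hand":0,"slide":[0,0,0],"yaw":0},{"hand":0,"slide":[0,0,0],"yaw":0},{"hand":0,"slide":[0,0,0],"yaw":0},{"hand":0,"slide":[0,0,0],"yaw":0},{"hand":0,"slide":[0,0,0],"yaw":0},{"hand":0,"slide":[-0.3,0,1.5],"yaw":0},{"hand":0,"slide":[-1,0,4],"yaw":0},{"hand":0,"slide":[-2,0,8],"yaw":0},{"hand":0,"slide":[-4,0,12],"yaw":0},{"hand":0,"slide":[-6,0,16],"yaw":0}]'
python3 -m inch '[{"hand":0,"slide":[-6,-5,0],"yaw":0},{"hand":0,"slide":[-10,-10,0],"yaw":0},{"hand":0,"slide":[-14,-15,0],"yaw":0},{"hand":0,"slide":[-14,-20,0],"yaw":0},{"hand":0,"slide":[-14,-25,0],"yaw":0},{"hand":0,"slide":[-14,-25,0],"yaw":0},{"hand":0,"slide":[-14,-25,0],"yaw":0}]'
python3 - <<'E'
from h import *
t=capture("scene");p=capture("top");cv2.imwrite("pics/s7.png",t);cv2.imwrite("pics/t7.png",p)
c=np.zeros((600,800,3),np.uint8);r=lambda i,W,H:cv2.resize(i,(W,H),interpolation=cv2.INTER_CUBIC)
c[:360,:400]=r(p[145:289,365:525],400,360);c[:320,400:]=r(t[225:305,125:225],400,320)
c[360:,:320]=r(t,320,240);c[360:,320:640]=r(p,320,240)
cv2.imwrite("pics/c7.png",cv2.convertScaleAbs(c,alpha=1.3))
E
```

```text
time_s: 23.72
tcp_pos: [0.5275, -0.2441, 0.31]
ee_rot: [[-0.997, 0.077, 0.001], [0.077, 0.997, -0.0], [-0.001, -0.0, -1.0]]
wrist_force: [0.3, -0.6, 0.5]
gripper_width: 0.998
time_s: 24.6
tcp_pos: [0.388, -0.4938, 0.3079]
ee_rot: [[-0.997, 0.078, 0.0], [0.078, 0.997, 0.0], [-0.0, 0.0, -1.0]]
wrist_force: [-0.8, 0.4, 0.2]
gripper_width: 0.998
```

View pics/c7.png

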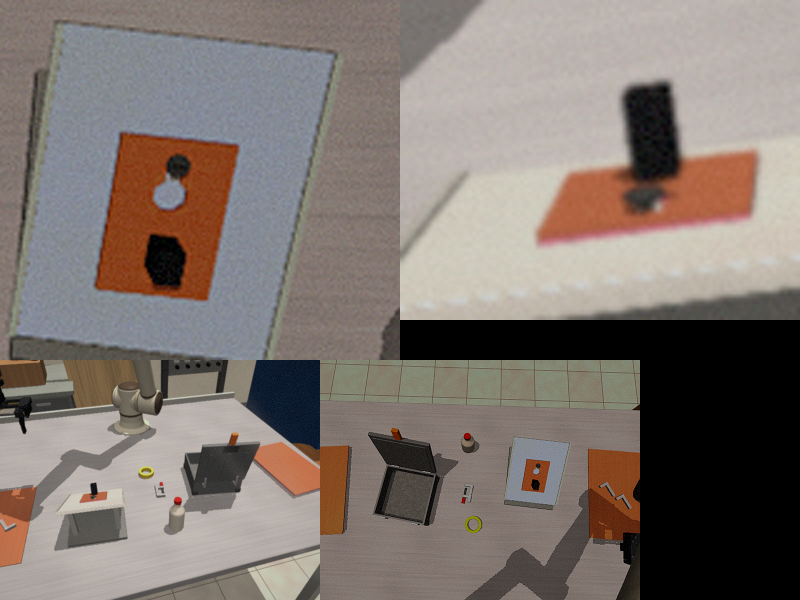

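Lid open, panel hanging with the head over the slot, bystanders in place. I'll check the numbers from the top view, using head (178,166) and panel corners (120,132), (238,146), (207,299) and (96,289) in the crop.

```bash
python3 - <<'E'
from h import *
psi=np.radians(-4.5);u=np.r_[np.cos(psi),np.sin(psi),0];z=np.r_[0,0,1];X=.866*u+.5*z;Z=-.5*u+.866*z;S=np.c_[X,np.cross(Z,X),Z]
f=np.r_[.6615,-.250,.105]
def pl(x,y,n):
    o,d=ray("top",365+(x+.5)/2.5-.5,145+(y+.5)/2.5-.5);k=((f+n*Z-o)@Z)/(d@Z);return 1e3*S.T@(o+k*d-f)
h=pl(178,166,.014);c=[pl(*p,.005) for p in((120,132),(238,146),(207,299),(96,289))]
ctr=sum(c)/4;d=(c[0]+c[1]-c[2]-c[3])[:2];d/=np.linalg.norm(d)
print("head",h,"hole",pl(169,192,.005),"ctr",ctr,"len",[np.linalg.norm(c[i]-c[i-1]) for i in range(4)],"yaw",np.degrees(np.arctan2(d[1],d[0])))
print("slot seat rel screw (mm)",ctr[:2]+42*d-h[:2])
E
```

```text
head [-0.2579 -1.8939 13.9994] hole [-22.4289  -1.2639   4.9998] ctr [-42.5109  -1.891    4.9998] len [np.float64(121.15570224355282), np.float64(84.84505785852511), np.float64(118.41673332362694), np.float64(83.0377575383512)] yaw 0.6871043220164543
slot seat rel screw (mm) [-0.256   0.5066]
```

Seat error is about (−0.3, +0.5) mm and yaw 0.7°, all well inside tolerance. Handing in.

```bash
python3 -c "
from station import *
print(finish_job())"
```

```text
the job is handed in; nothing more can be done
None
```

The job is done and handed in at about 25 s of the 62 s allowed; no verdict came back. The lid is open on its stop and the panel hangs on the screw.

- **Lid:** I pinched the tab and swung the lid over its arc to about 1.78 rad, then let go. It stayed open in every later picture, though I judged its angle only by eye.
- **Panel:** I gripped the block and lifted the panel out. I then pressed it on the board below the screw so that it turned to the 30° slope between the fingers. It slipped about 4 mm in the grip, and I corrected for that. Then I passed the hole over the head, slid the panel about 27 mm down to a firm stop and released it.
- **Last checks (top camera):**
  - The slot seat is about 0.3 mm along and 0.5 mm across the slope from the screw.
  - The panel is turned about 0.7°.
  - The large hole is about 22 mm below the screw.
  - The gripper is clear.
  - The tape, clamp and bottle look undisturbed.
- **Disagreements:** The cameras differed by 2–3 mm on the screw's sideways position, so I shifted the panel 1.5 mm before sliding. They also differed by 6–9 mm on the lid's corners, and in both cases the moves went through without undue force.
- **Not measured:** I saw that the panel lies flat on the board but did not measure it separately after release.

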